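# Offer up the new cabinet hinge leaf for its pin

## Task

Fold both flaps of the carton right back, past upright, then take out the steel hinge leaf and bring it, knuckle downwards, to the hinge leaf on the blue jamb block, so that its knuckle sits between the two fixed knuckles with all three holes in one line, ready for the pin. Finish while holding it there, upright in the gripper, still and not resting or pressing on the fixed leaf, and leave the pin, the bottle and the jar alone.

Things in the scene. Friction and masses are not known exactly. Their poses are not given: they have to be found in the camera images.
- carton: Open cardboard carton fixed to the bench, 130 (x) x 160 (y) x 100 mm high, walls 4 mm; origin under its centre. Flaps hinge on the tops of its +y and -y walls (y = +-78, z = 100 mm, lines along x). Two grey packing posts (x = 22 to 54 mm either side, y +-25 mm, tops 55 mm above the bench) hold the leaf's plate ends upright along the carton's x in 11 mm slots; it lifts straight out.
- flap_left (a joint): Hinge angle (rad) of the flap on the carton's +y wall, a cardboard panel 126 x 58 x 3 mm: 0 = lying flat over the carton, 1.57 = upright, up to 2.8 = folded back outside. It starts half raised (0.7 to 1.1) and stays where it is left; a light push (about 1 N) from inside swings it.
- flap_right (a joint): The same for the flap on the carton's -y wall.
- flap_left_edge (a point): Middle of the free edge of the +y flap, 58 mm from its hinge line.
- flap_right_edge (a point): Middle of the free edge of the -y flap, 58 mm from its hinge line.
- leaf_mid (a point): Centre of the loose steel hinge leaf's plate: 80 mm long (x, along the hinge axis), 8 thick (y), 60 high (z); 0.33 kg. Below it a neck 24 mm long joins a knuckle: tube 24 mm in diameter, 24 long, hole 14, its axis 47 mm below this point. Same either way round. In the carton this point is 67 mm above the bench, the plate's top 97; pinch it across its thickness near the top.
- leaf_bore (a point): Middle of the hole in the loose leaf's knuckle, 47 mm below the plate's centre; its x axis runs along the hole, z up towards the plate.
- jamb_bore (a point): On the hole axis, mid-gap between the two fixed knuckles, 100 mm above the bench; x along the holes, z up. Knuckles 24 mm in diameter, hole 14, from 17 to 40 mm either side (gap 34). When lined up, the loose knuckle has 5 mm free at each end and 6 below; its plate is 5 mm above the fixed knuckles. Fixed plate below; blue jamb block 75 mm high on the -y side, 4 to 49 mm off. All fixed.
- pin: Brass hinge pin with a bent head, 8 mm thick, about 100 mm long, lying on the bench; leave it alone.
- wash_bottle: White wash bottle with blue cap, 60 mm in diameter, 150 mm high, origin at its underside; leave it alone.
- jar: Amber sample jar with white lid, 64 mm in diameter, 85 mm high, origin at its underside; leave it alone.
Not all that is in view belongs to the job. What is shaped like the carton but yellow is not meant.

How it is judged:
By the outcome, as a careful person would: the job done as asked, in the order asked, and still so for the second after the job is handed in, while the arm keeps its last pose, push and grip.
It also fails if it takes over 58 s, if anything falls off the work surface, if the arm or the gripper's body presses on something with over 40 N, if the wrist force passes 120 N, or if a joint passes its speed limit or range.

## Robot

A 7-joint arm with a two-finger parallel gripper is mounted at the origin on the work surface. World frame = base frame: x ahead of the robot, y to its left, z up, the work surface at z = 0. Lengths are in m, angles in rad, forces in N, time in s.
With the tool pointing down it reaches from about 0.4 to 0.85 m from the base axis. Payload 4.5 kg.
Tool frame: the origin (TCP) lies at the centre of the arm's flange, where the gripper is bolted on; the fingertips stand 173 mm ahead of it and the grasp point (between the pads) lies 155 mm ahead of it; z points along the fingers, y is the line along which they close (so a half turn about z gives the same grasp; the last joint's range is limited). The gripper opens to 85 mm and grips with 20 to 120 N. Pads are 22 mm wide; open, the fingers measure 114 mm over their backs; the gripper's body (76 mm by 85 mm) begins 54 mm behind the grasp point. The pads swing forward as they close: fully open they stand 13 mm farther back than shut.
Start: joints at [-1.251, 0.689, -0.195, 1.565, 0.157, 0.902, -0.215], TCP at [0.176, 0.6, 0.405] pointing down, gripper open.
Joint ranges: [-3.01, 3.01], [-0.46, 2.08], [-1.47, 1.51], [0.13, 2.56], [-1, 4.14], [0.04, 2.09], [-2.66, 2.66]. Speed limits (rad/s): [2.57, 2.57, 3.14, 3.14, 3.14, 3.14, 3.14].

## Interface

Orientations are given as [roll, pitch, yaw] about the fixed x, y, z axes, in that order (R = Rz(yaw) Ry(pitch) Rx(roll)).
In Python, from rig import manip, vision gives the robot as it stands.
- The arm moves only by the tool step_arm, never from a script. Its argument "deltas" is a list of rows, each an object of numbers: "gripper": the finger opening in mm, from 0 to 85.4; "tx", "ty", "tz": the shift along the world's x, y, z in mm; "wx", "wy", "wz": the turn, a rotation vector about the world's x, y, z in rad. A call has 1 to 5 rows; each row shifts and turns the commanded pose from where the row before left it; what a row does not reach is not made up. A row lasts 1/8 s, in which the tool goes at most 62.5 mm and 10.7 degrees, less where a joint would pass 70% of its speed; a pose out of reach is approached as far as the arm can. A call is refused whole if a number of a shift passes 62.5 or a number of a turn 0.188, either way. A call with a gripper value outside its range is refused whole. The fingers move at their own pace and stop on an object; "grip_force" is the grip in N (left out, the last holds). Time passes only in rows, so rows that do not move let the fingers close. It gives the time, the measured TCP pose, the force, the opening and the grip force at its end, in the units of the state.
- manip.observe(): the state, without advancing time (a new reading comes with each control period).
- vision.capture(name): name is "scene" or "top" or "wrist"; returns (picture, depth): 480x640x3 uint8, red, green, blue; 480x640 float32, m along the optical axis (not along the pixel's ray), 0 where there is no reading.
- vision.camera_info(name): a dict with "fx", "fy", "cx", "cy" (pixels), "R" (3x3) and "t" (3): a world point X has camera coordinates R X + t. Camera axes: x right, y down, z forward; pixel columns grow to the right and rows downward; lengths in m; the calibration is good to about 2 mm. A picture is of the moment at which its call begins: read the wrist's pose just before it. camera_info takes no time and is no camera call; for the wrist camera it gives the pose at the moment of the call.
- manip.job_done(): hands the job in; it is judged then, once.
The state is a dict: "time": time; "qpos": joint angles; "qd": joint speeds; "joint_torque": joint torques, N m; "eef_pos": TCP position; "eef_rot": TCP orientation; "ft_force": force on the tool from outside, world axes, zero at the start; "ft_torque": the same for the moment, N m; "width": finger opening in m; "grip_force": force on a finger pad.
Only numpy, scipy, OpenCV 4.12 (cv2) and the standard library are available. Lean on these libraries where they do the work, as an engineer would, in place of code of your own. Each camera call takes 0.05 s, during which the arm holds its last target. There are 200 camera calls.

## Working session

There is one attempt and no reset: what is moved stays moved. The work goes in short steps, Python scripts to look and compute and a tool call to move; the robot and the scene stay as the last step left them, time stands still between calls to the robot, and variables do not carry over. Pictures are saved under pics/ and viewed, at most 10 in all, crops included, and the job is handed in when it is done.

Besides the shell and the picture viewer there is one more tool, called after "Call:" as name(argument=value, ...) on one line, values as JSON. step_arm: Moves the arm, as the interface text tells. Its arguments: {"type":"object","properties":{"deltas":{"type":"array","items":{"type":"object","properties":{"gripper":{"type":"number"},"tx":{"type":"number"},"ty":{"type":"number"},"tz":{"type":"number"},"wx":{"type":"number"},"wy":{"type":"number"},"wz":{"type":"number"}}}},"grip_force":{"type":"number"}},"required":["deltas"]}

```bash
mkdir -p pics; cat > h.py <<'E'
import numpy as np, cv2
from rig import manip, vision
def cap(n):
    ci=vision.camera_info(n); p,d=vision.capture(n); 
    return ci,p,d
def cloud(ci,d):
    v,u=np.mgrid[0:480,0:640]
    P=np.stack([(u-ci['cx'])/ci['fx']*d,(v-ci['cy'])/ci['fy']*d,d],-1)
    W=(P-np.array(ci['t']))@np.array(ci['R'])
    W[d==0]=np.nan
    return W
E
python3 - <<'E'
from h import *
a=[]
for n in ('scene','top'):
    ci,p,d=cap(n); np.savez(n,p=p,W=cloud(ci,d)); cv2.imwrite(f'pics/{n}0.png',p[:,:,::-1]); print(n,np.array(ci['R']).round(2).tolist(),np.array(ci['t']).round(2))
s=manip.observe(); print({k:np.round(v,3) for k,v in s.items()})
E
```

```text
scene [[0.69, 0.72, 0.0], [0.41, -0.39, -0.83], [-0.6, 0.57, -0.56]] [-0.41 -0.17  1.41]
top [[-0.01, -1.0, 0.03], [-1.0, 0.0, -0.06], [0.06, -0.03, -1.0]] [-0.01  0.6   0.99]
{'time': np.float64(0.1), 'qpos': array([-1.251,  0.69 , -0.195,  1.566,  0.157,  0.903, -0.215]), 'qd': array([-0.   , -0.002, -0.001, -0.002,  0.   ,  0.001, -0.   ]), 'joint_torque': array([-4.0000e-03, -5.4060e+01, -1.2720e+00, -1.5899e+01,  9.0000e-03,
        4.0000e-03,  0.0000e+00]), 'eef_pos': array([0.176, 0.599, 0.404]), 'eef_rot': array([-3.14 ,  0.   ,  2.856]), 'ft_force': array([1.008, 0.99 , 0.627]), 'ft_torque': array([-0.017, -0.012, -0.002]), 'grip_force': np.float64(0.0), 'width': np.float64(0.085)}
```

View pics/scene0.png

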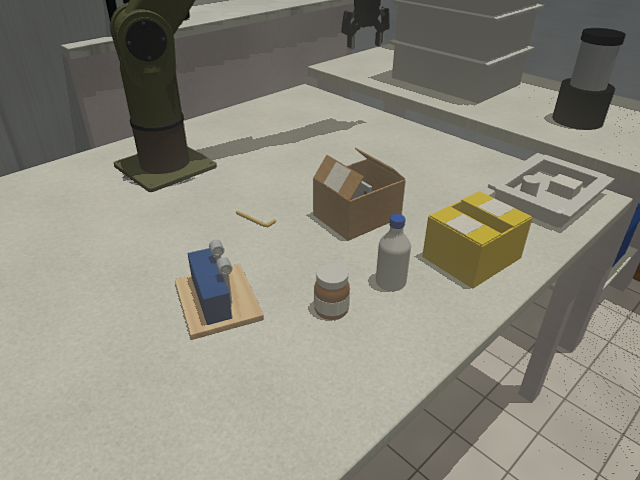

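View pics/top0.png

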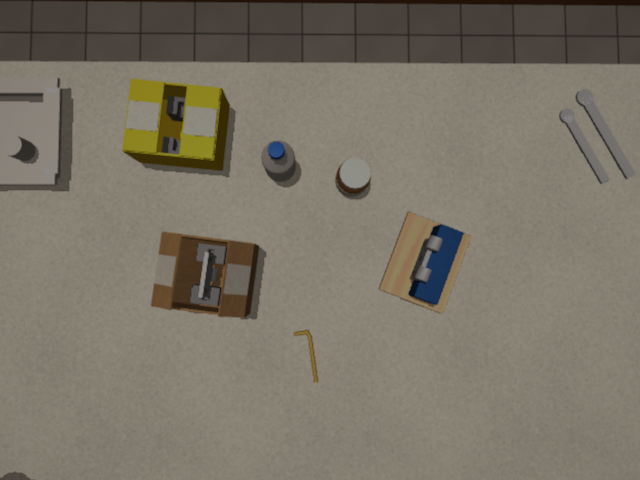

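The top view shows the brown carton at (207,275) with the leaf at (206,275). The yellow box at (177,122) is the same shape but excluded, so brown is the one meant. The jamb is at (437,262) with knuckles at (434,243) and (423,273). The pin is at (310,355), the bottle at (278,160) and the jar at (354,176).

```bash
python3 - <<'E'
from h import *
D=np.load('top.npz'); p=D['p'];W=D['W']
c=np.hstack([cv2.resize(p[215:335,130:280],(400,320),interpolation=2),cv2.resize(p[200:320,360:480],(320,320),interpolation=2)])
cv2.imwrite('pics/crop.png',c[:,:,::-1])
S=np.load('scene.npz')['W']
def reg(u0,u1,v0,v1): return W[v0:v1,u0:u1].reshape(-1,3)
for n,u,v in [('leaf a',209,253),('leaf m',206,275),('leaf b',203,298),('fl edge',182,275),('fr edge',227,277),('Lc',165,236),('Lc2',155,306),('Rc',257,243),('Rc2',247,315),('k1',434,243),('k2',423,273),('bottle',276,150),('jar',354,170),('pin',310,350),('yel',180,95),('yel',200,122)]:
    print(n,np.nanmedian(W[v-1:v+2,u-1:u+2].reshape(-1,3),0).round(4))
# leaf top: 
P=reg(190,225,235,315); m=(P[:,2]>.088)&(P[:,2]<.106); Q=P[m]; print('leaf',len(Q),np.median(Q,0))
if len(Q)>5: 
  r=cv2.minAreaRect((Q[:,:2]*1000).astype(np.float32)); print(r)
# jamb knuckles
P=reg(395,475,215,310); m=(P[:,2]>.085)&(P[:,2]<.125); Q=P[m]; print('kn',len(Q),Q.min(0),Q.max(0)); print(cv2.minAreaRect((Q[:,:2]*1000).astype(np.float32)), np.nanmax(Q[:,2]))
m=(P[:,2]>.06)&(P[:,2]<.083); Q=P[m]; print('jamb block',cv2.minAreaRect((Q[:,:2]*1000).astype(np.float32)),np.median(Q[:,2]))
P=W[225:325,145:265].reshape(-1,3);P=P[P[:,2]>.09];print('carton',cv2.minAreaRect((P[:,:2]*1000).astype(np.float32)),P[:,2].max())
E
```

```text
leaf a [0.5701 0.1855 0.0854]
leaf m [0.5316 0.1908 0.0834]
leaf b [0.4893 0.2029 0.0396]
fl edge [0.5313 0.2515 0.0026]
fr edge [0.5286 0.1456 0.1408]
Lc [0.5986 0.2558 0.1108]
Lc2 [0.4795 0.2736 0.1014]
Rc [ 0.5917  0.1098 -0.0018]
Rc2 [0.4547 0.1263 0.0011]
k1 [ 0.5846 -0.205   0.1105]
k2 [ 0.533  -0.1856  0.1095]
bottle [0.7386 0.0647 0.1491]
jar [ 0.717  -0.0705  0.0846]
pin [0.3889 0.0089 0.0078]
yel [0.8669 0.2496 0.0398]
yel [0.7985 0.1995 0.1025]
leaf 417 [0.5352309  0.19330107 0.09659182]
((533.5804443359375, 192.22232055664062), (59.046199798583984, 131.43397521972656), 85.03540802001953)
kn 385 [ 0.51914729 -0.2193336   0.08832787] [ 0.59902014 -0.17206477  0.11407799]
((559.71728515625, -196.32049560546875), (23.713136672973633, 80.14778137207031), 68.76383972167969) 0.11407799171904763
jamb block ((551.7067260742188, -216.932861328125), (54.73343276977539, 140.23318481445312), 68.25792694091797) 0.07389926791782173
carton ((533.8521118164062, 194.658203125), (161.19046020507812, 130.1686248779297), 82.38285827636719) 0.1493931786064363
```

View pics/crop.png

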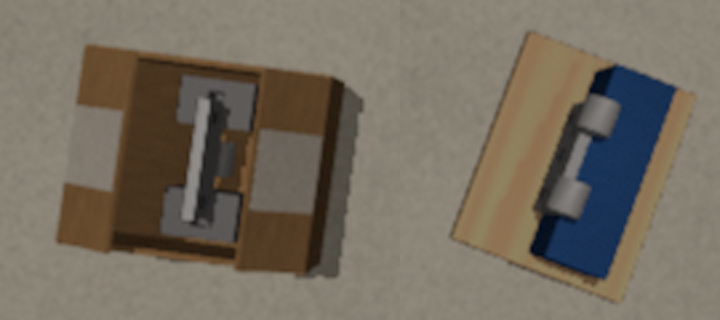

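The crop confirms the brown carton, with a steel plate held between grey posts, and the grey fixed knuckles on the blue block. Measured:
- Carton centre is (0.534, 0.195), yaw about -7.5°.
- Jamb bore is (0.560, -0.196), yaw about -21°.
- Leaf top is at 97 mm, and the knuckle tops at about 112 mm match the given sizes.

I'll go above the carton with the fingers closed.

Call:
step_arm(deltas=[{"gripper":0,"tx":36,"ty":-40,"wz":0.03},{"gripper":0,"tx":36,"ty":-40,"wz":0.03},{"gripper":0,"tx":36,"ty":-40,"wz":0.03},{"gripper":0,"tx":36,"ty":-40,"wz":0.03},{"gripper":0,"tx":36,"ty":-40,"wz":0.03}])

```text
validation failed for argument at $.de...
```

Call:
step_arm(deltas=[{"gripper":0,"tx":36,"ty":-40},{"gripper":0,"tx":36,"ty":-40},{"gripper":0,"tx":36,"ty":-40},{"gripper":0,"tx":36,"ty":-40},{"gripper":0,"tx":34,"ty":-44}])

```text
validation failed for argument at $.de...
```

Call:
step_arm(deltas=[{},{}])

```text
validation failed for argument at $.de...
```

```bash
python3 - <<'E'
from h import *
s=manip.observe(); print(s['eef_pos'],s['eef_rot'],s['ft_force'])
ci,p,d=cap('wrist'); cv2.imwrite('pics/w1.png',p[:,:,::-1]); W=cloud(ci,d); np.savez('w1',p=p,W=W)
C=np.array([.534,.195]); a=np.radians(-7.6); R=np.array([[np.cos(a),-np.sin(a)],[np.sin(a),np.cos(a)]])
L=W.reshape(-1,3).copy(); L[:,:2]=(L[:,:2]-C)@R
for sgn in (1,-1):
    m=(abs(L[:,0])<20)&(L[:,1]*sgn>25)&(L[:,1]*sgn<.09)&(L[:,2]>.1) if 0 else (abs(L[:,0])<.02)&(L[:,1]*sgn>.02)&(L[:,1]*sgn<.1)&(L[:,2]>.095)
    Q=L[m]; print(sgn,len(Q)); 
    if len(Q): i=np.argsort(Q[:,2]); print(Q[i[0]],Q[i[len(i)//2]],Q[i[-1]])
m=(abs(L[:,0])<.05)&(abs(L[:,1])<.02)&(L[:,2]>.09)&(L[:,2]<.104); Q=L[m]; print('leaf',len(Q)); 
if len(Q): print(Q.min(0),Q.max(0),np.median(Q,0),cv2.minAreaRect((Q[:,:2]*1000).astype(np.float32)))
E
```

```text
[0.17615341 0.59935653 0.40398569] [-3.13995578e+00  1.03419743e-04  2.85580594e+00] [1.00790552 0.99029424 0.62692177]
1 0
-1 0
leaf 0
```

View pics/w1.png

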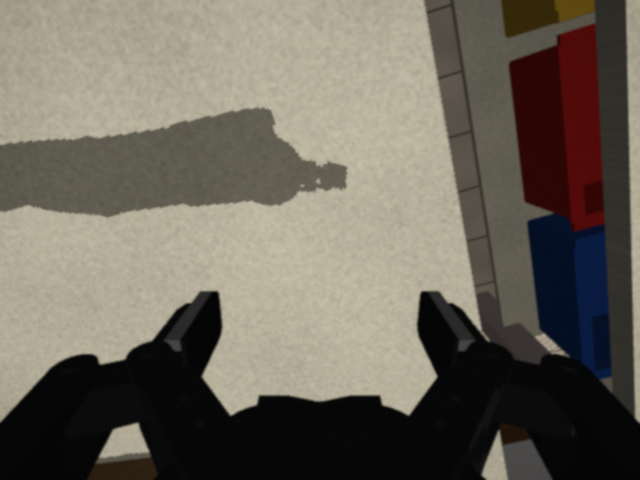

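The picture shows bare bench, with the open fingers at (210,320) and (430,320). The moves were refused, so I'll try again with every field filled in.

Call:
step_arm(deltas=[{"gripper":0,"tx":36,"ty":-40,"tz":0,"wx":0,"wy":0,"wz":0.03},{"gripper":0,"tx":36,"ty":-40,"tz":0,"wx":0,"wy":0,"wz":0.03},{"gripper":0,"tx":36,"ty":-40,"tz":0,"wx":0,"wy":0,"wz":0.03},{"gripper":0,"tx":36,"ty":-40,"tz":0,"wx":0,"wy":0,"wz":0.03},{"gripper":0,"tx":36,"ty":-40,"tz":0,"wx":0,"wy":0,"wz":0.03}])

```text
time: 0.78
eef_pos: [0.3572, 0.3982, 0.4046]
eef_rot: [-3.141, 0.0, 3.007]
ft_force: [0.6, 0.0, -0.2]
width: 0.0002
grip_force: 0.0
```

Call:
step_arm(deltas=[{"gripper":0,"tx":36,"ty":-41,"tz":0,"wx":0,"wy":0,"wz":0},{"gripper":0,"tx":36,"ty":-41,"tz":0,"wx":0,"wy":0,"wz":0},{"gripper":0,"tx":36,"ty":-41,"tz":0,"wx":0,"wy":0,"wz":0},{"gripper":0,"tx":36,"ty":-41,"tz":0,"wx":0,"wy":0,"wz":0},{"gripper":0,"tx":33,"ty":-39,"tz":0,"wx":0,"wy":0,"wz":0}])

```text
time: 1.4
eef_pos: [0.5343, 0.1949, 0.4045]
eef_rot: [-3.141, -0.0, 3.005]
ft_force: [1.3, 0.1, -1.2]
width: -0.0001
grip_force: 0.0
```

```bash
python3 - <<'E'
from h import *
s=manip.observe(); print(s['eef_pos'],s['eef_rot'],s['ft_force'])
ci,p,d=cap('wrist'); cv2.imwrite('pics/w2.png',p[:,:,::-1]); W=cloud(ci,d); np.savez('w1',p=p,W=W)
C=np.array([.534,.195]); a=np.radians(-7.6); R=np.array([[np.cos(a),-np.sin(a)],[np.sin(a),np.cos(a)]])
L=W.reshape(-1,3).copy(); L[:,:2]=(L[:,:2]-C)@R
for sgn in (1,-1):
    m=(abs(L[:,0])<.02)&(L[:,1]*sgn>.02)&(L[:,1]*sgn<.1)&(L[:,2]>.095)
    Q=L[m]; print(sgn,len(Q)); 
    if len(Q): i=np.argsort(Q[:,2]); print(Q[i[0]],Q[i[len(i)//2]],Q[i[-1]])
m=(abs(L[:,0])<.05)&(abs(L[:,1])<.02)&(L[:,2]>.09)&(L[:,2]<.104); Q=L[m]; print('leaf',len(Q)); 
if len(Q): print(Q.min(0),Q.max(0),np.median(Q,0),cv2.minAreaRect((Q[:,:2]*1000).astype(np.float32)))
E
```

```text
[0.53429188 0.19492341 0.40452911] [-3.14148684e+00 -1.58622616e-04  3.00525653e+00] [ 1.34562183  0.12506381 -1.2262026 ]
1 22637
[-0.00197788  0.07744501  0.10237579] [-0.00195617  0.0383935   0.30768342] [-0.01217424  0.02240614  0.32676985]
-1 22377
[-0.01778648 -0.08287672  0.10176485] [-0.01199077 -0.04618037  0.307999  ] [-0.01346631 -0.02291116  0.32757917]
leaf 843
[-0.04046043 -0.00662275  0.09007604] [0.03866944 0.00097438 0.0992571 ] [-0.00422265 -0.00260011  0.09682118] ((-0.9019927978515625, -2.897592544555664), (7.539304256439209, 79.12350463867188), 89.85050964355469)
```

View pics/w2.png

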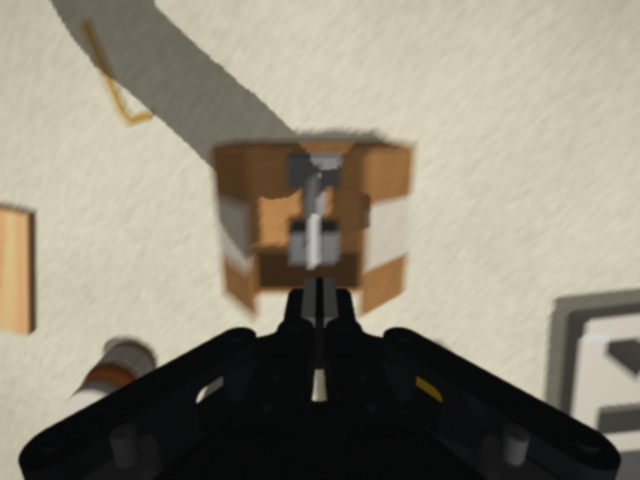

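The brown carton with the leaf (centre (315,215)) lies between the two flaps, at (235,230) and (390,230). The leaf centre is (0.5327, 0.192), aligned with the carton to about 0.2°. I'll lower between the flaps and push the +y flap.

Call:
step_arm(deltas=[{"gripper":0,"tx":0,"ty":0,"tz":-60,"wx":0,"wy":0,"wz":0},{"gripper":0,"tx":0,"ty":0,"tz":-57,"wx":0,"wy":0,"wz":0},{"gripper":0,"tx":2.5,"ty":19,"tz":0,"wx":0,"wy":0,"wz":0},{"gripper":0,"tx":2.5,"ty":19,"tz":0,"wx":0,"wy":0,"wz":0},{"gripper":0,"tx":2.5,"ty":19,"tz":0,"wx":0,"wy":0,"wz":0}])

```text
time: 2.08
eef_pos: [0.5411, 0.257, 0.2932]
eef_rot: [3.137, 0.005, 3.007]
ft_force: [-0.8, 0.2, 5.3]
width: 0.0002
grip_force: 1.5
```

Call:
step_arm(deltas=[{"gripper":0,"tx":2,"ty":15,"tz":0,"wx":0,"wy":0,"wz":0},{"gripper":0,"tx":2,"ty":13,"tz":0,"wx":0,"wy":0,"wz":0},{"gripper":0,"tx":0,"ty":5,"tz":0,"wx":0,"wy":0,"wz":0}])

```text
time: 2.45
eef_pos: [0.5449, 0.2883, 0.2885]
eef_rot: [3.14, 0.001, 3.007]
ft_force: [0.6, -1.2, 1.3]
width: 0.0002
grip_force: 0.3
```

Call:
step_arm(deltas=[{"gripper":0,"tx":-6,"ty":-46,"tz":0,"wx":0,"wy":0,"wz":0},{"gripper":0,"tx":-6,"ty":-46,"tz":0,"wx":0,"wy":0,"wz":0},{"gripper":0,"tx":-2.5,"ty":-19,"tz":0,"wx":0,"wy":0,"wz":0},{"gripper":0,"tx":-2.5,"ty":-19,"tz":0,"wx":0,"wy":0,"wz":0},{"gripper":0,"tx":-2.5,"ty":-19,"tz":0,"wx":0,"wy":0,"wz":0}])

```text
time: 3.08
eef_pos: [0.526, 0.143, 0.2909]
eef_rot: [3.13, 0.005, 3.01]
ft_force: [-5.9, 12.9, 39.3]
width: -0.0
grip_force: 20.8
```

Call:
step_arm(deltas=[{"gripper":0,"tx":-2,"ty":-17,"tz":0,"wx":0,"wy":0,"wz":0},{"gripper":0,"tx":-2,"ty":-13,"tz":0,"wx":0,"wy":0,"wz":0},{"gripper":0,"tx":-1,"ty":-6,"tz":0,"wx":0,"wy":0,"wz":0}])

```text
time: 3.45
eef_pos: [0.5204, 0.1016, 0.2878]
eef_rot: [3.141, 0.001, 3.006]
ft_force: [0.6, 1.6, -0.5]
width: -0.0001
grip_force: 0.4
```

Call:
step_arm(deltas=[{"gripper":0,"tx":0,"ty":6,"tz":60,"wx":0,"wy":0,"wz":0},{"gripper":85,"tx":4,"ty":40,"tz":20,"wx":0,"wy":0,"wz":0},{"gripper":85,"tx":5,"ty":42,"tz":0,"wx":0,"wy":0,"wz":0},{"gripper":85,"tx":0,"ty":0,"tz":0,"wx":0,"wy":0,"wz":0}])

```text
time: 3.95
eef_pos: [0.5288, 0.1941, 0.3677]
eef_rot: [3.138, -0.0, 3.012]
ft_force: [-0.0, -0.4, -0.2]
width: 0.0543
grip_force: 0.0
```

```bash
python3 - <<'E'
from h import *
s=manip.observe(); print(s['eef_pos'],s['eef_rot'],s['ft_force'])
ci,p,d=cap('wrist'); ci2,p2,d2=cap('scene')
W=cloud(ci,d); 
cv2.imwrite('pics/a1.png',np.hstack([cv2.resize(p,(480,360)),cv2.resize(p2[120:260,270:440],(320,360))])[:,:,::-1])
C=np.array([.534,.195]); a=np.radians(-7.6); R=np.array([[np.cos(a),-np.sin(a)],[np.sin(a),np.cos(a)]])
L=W.reshape(-1,3).copy(); L[:,:2]=(L[:,:2]-C)@R
m=(abs(L[:,0])<.05)&(abs(L[:,1])<.02)&(L[:,2]>.09)&(L[:,2]<.104); Q=L[m]
if len(Q)>5: print(len(Q),np.median(Q,0),cv2.minAreaRect((Q[:,:2]*1000).astype(np.float32)))
L=cloud(ci2,d2).reshape(-1,3); L[:,:2]=(L[:,:2]-C)@R
for n,LL in(('scene',L),):
  m=(abs(LL[:,0])<.06)&(LL[:,2]>.02)&(LL[:,2]<.18)&(abs(LL[:,1])<.16); Q=LL[m]
  for lo in np.arange(-.15,.15,.01):
    q=Q[(Q[:,1]>=lo)&(Q[:,1]<lo+.01)]
    if len(q): print(round(lo,2),len(q),q[:,2].max().round(3))
E
```

```text
[0.52878812 0.19414944 0.36770054] [ 3.13760947e+00 -3.83726021e-05  3.01237240e+00] [-0.03607607 -0.43320847 -0.22404606]
1116 [-0.00350443 -0.00267689  0.09681215] ((-0.45041656494140625, -2.563690662384033), (7.810178279876709, 80.34443664550781), 89.85345458984375)
-0.14 10 0.133
-0.13 76 0.134
-0.12 38 0.127
-0.11 35 0.121
-0.1 35 0.114
-0.09 884 0.107
-0.08 65 0.101
-0.07 7 0.102
-0.06 10 0.102
-0.05 14 0.099
-0.04 24 0.102
-0.03 48 0.1
-0.02 79 0.095
-0.01 449 0.101
0.0 44 0.102
0.01 21 0.101
0.02 15 0.101
0.03 20 0.102
0.04 20 0.101
0.05 27 0.097
0.06 31 0.1
0.07 687 0.107
0.08 176 0.112
0.09 192 0.118
0.1 180 0.126
0.11 185 0.129
0.12 119 0.131
```

View pics/a1.png

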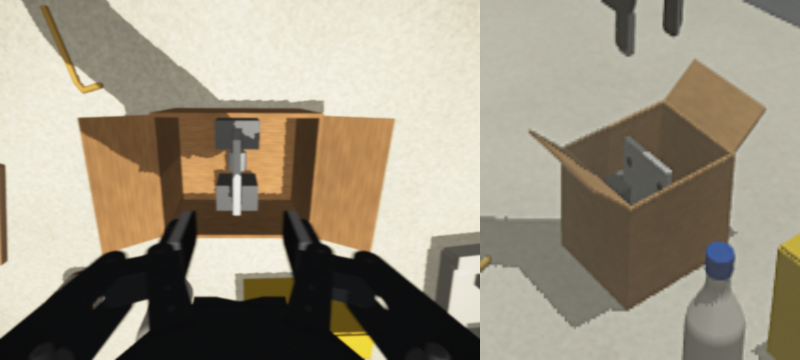

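Both flaps are folded back about 150°. In the left panel the leaf is at (237,180), and its plate is upright. I'll descend onto it and grip.

Call:
step_arm(deltas=[{"gripper":70,"tx":4.4,"ty":-1.6,"tz":0,"wx":0.003,"wy":0,"wz":-0.006},{"gripper":70,"tx":0,"ty":0,"tz":-50,"wx":0,"wy":0,"wz":0},{"gripper":70,"tx":0,"ty":0,"tz":-45,"wx":0,"wy":0,"wz":0},{"gripper":70,"tx":0,"ty":0,"tz":-33,"wx":0,"wy":0,"wz":0},{"gripper":70,"tx":0,"ty":0,"tz":0,"wx":0,"wy":0,"wz":0}])

```text
time: 4.68
eef_pos: [0.533, 0.1863, 0.2375]
eef_rot: [-3.141, -0.005, 2.998]
ft_force: [0.8, -0.4, 0.8]
width: 0.0698
grip_force: 0.0
```

Call:
step_arm(deltas=[{"gripper":0,"tx":0,"ty":0,"tz":0,"wx":0,"wy":0,"wz":0},{"gripper":0,"tx":0,"ty":0,"tz":0,"wx":0,"wy":0,"wz":0},{"gripper":0,"tx":0,"ty":0,"tz":0,"wx":0,"wy":0,"wz":0},{"gripper":0,"tx":0,"ty":0,"tz":0,"wx":0,"wy":0,"wz":0},{"gripper":0,"tx":0,"ty":0,"tz":0,"wx":0,"wy":0,"wz":0}], grip_force=70)

```text
time: 5.3
eef_pos: [0.5341, 0.1896, 0.2407]
eef_rot: [3.135, 0.002, 3.001]
ft_force: [0.3, 4.6, 4.9]
width: 0.0067
grip_force: 71.0
```

Call:
step_arm(deltas=[{"gripper":0,"tx":0,"ty":0,"tz":10,"wx":0,"wy":0,"wz":0},{"gripper":0,"tx":0,"ty":0,"tz":20,"wx":0,"wy":0,"wz":0},{"gripper":0,"tx":0,"ty":0,"tz":30,"wx":0,"wy":0,"wz":0},{"gripper":0,"tx":0,"ty":0,"tz":40,"wx":0,"wy":0,"wz":0},{"gripper":0,"tx":0,"ty":0,"tz":40,"wx":0,"wy":0,"wz":0}])

```text
time: 5.92
eef_pos: [0.5328, 0.1865, 0.3799]
eef_rot: [-3.141, -0.004, 2.999]
ft_force: [1.2, -0.5, -3.3]
width: 0.007
grip_force: 69.7
```

Call:
step_arm(deltas=[{"gripper":0,"tx":0,"ty":0,"tz":20,"wx":0,"wy":0,"wz":0},{"gripper":0,"tx":0,"ty":0,"tz":0,"wx":0,"wy":0,"wz":0},{"gripper":0,"tx":0,"ty":0,"tz":0,"wx":0,"wy":0,"wz":0}])

```text
time: 6.3
eef_pos: [0.5329, 0.1871, 0.3982]
eef_rot: [3.141, -0.003, 2.999]
ft_force: [-0.5, -0.7, -2.9]
width: 0.0067
grip_force: 70.0
```

```bash
python3 - <<'E'
from h import *
s=manip.observe(); print(s['eef_pos'],s['eef_rot'],s['ft_force'],s['width'])
ci,p,d=cap('wrist'); ci2,p2,d2=cap('scene'); ci3,p3,d3=cap('top')
np.savez('held',pw=p,W=cloud(ci,d),ps=p2,S=cloud(ci2,d2),pt=p3,T=cloud(ci3,d3))
e=s['eef_pos']; 
q=np.array(ci2['R'])@(e-[0,0,.2])+ci2['t']; u=int(ci2['fx']*q[0]/q[2]+ci2['cx']); v=int(ci2['fy']*q[1]/q[2]+ci2['cy']); print(u,v)
c=p2[max(v-60,0):v+60,u-50:u+50]
cv2.imwrite('pics/a2.png',np.hstack([cv2.resize(p,(480,360)),cv2.resize(c,(300,360),interpolation=2)])[:,:,::-1])
E
```

```text
[0.53293752 0.18714217 0.39819782] [ 3.14139016 -0.0033457   2.99930977] [-0.48114163 -0.68853483 -2.92289175] 0.006732586474266796
358 137
```

View pics/a2.png

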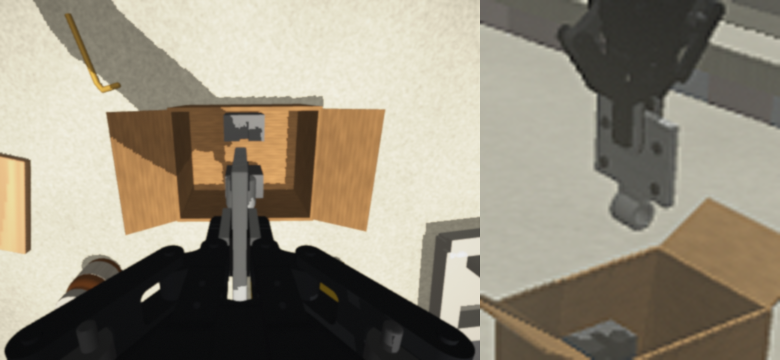

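The leaf is held upright, knuckle down: its plate edge runs along (238,220) in the left panel, and the knuckle is at (632,210) in the right. Next I measure where the leaf sits relative to the tool.

```bash
cat >> h.py <<'E'
def loc(P,e,yaw):
    a=yaw-np.pi; R=np.array([[np.cos(a),-np.sin(a)],[np.sin(a),np.cos(a)]])
    L=P.reshape(-1,3)-e; L[:,:2]=L[:,:2]@R; return L*1000
def leaf(P,e,yaw,tag):
    L=loc(P.copy(),e,yaw); L=L[~np.isnan(L[:,0])]
    m=(abs(L[:,0])<60)&(abs(L[:,1])<25)&(L[:,2]<-173)&(L[:,2]>-245); L=L[m]
    print(tag,len(L))
    if len(L)<30: return
    print(' pct1/99',np.percentile(L,1,axis=0).round(1),np.percentile(L,99,axis=0).round(1))
    f=L[(abs(L[:,0])<34)&(L[:,2]>-200)&(abs(L[:,0])>14)]
    if len(f)>30:
        A=np.c_[f[:,0],f[:,2]+173,np.ones(len(f))]; k=np.ones(len(f),bool)
        for _ in range(6):
            c=np.linalg.lstsq(A[k],f[k,1],rcond=None)[0]; r=f[:,1]-A@c; k=abs(r)<max(1.5,2*np.std(r[k]))
        print(' face y=a*x+b*(z+173)+c',c.round(4),k.sum(),np.std(r[k]).round(2))
    q=L[L[:,2]<-208]; 
    if len(q)>10: print(' knuckle',len(q),q.min(0).round(1),q.max(0).round(1),np.median(q,0).round(1))
    return L
E
python3 - <<'E'
from h import *
H=np.load('held.npz'); e=np.array([.53294,.18714,.39820])
for n in 'ST': leaf(H[n],e,2.9993,n)
L=loc(H['W'].copy(),e,2.9993); m=(abs(L[:,0])<60)&(abs(L[:,1])<6)&(L[:,2]<-120)&(L[:,2]>-240); L=L[m]
print('W',len(L)); 
for lo in range(-240,-120,10):
    q=L[(L[:,2]>=lo)&(L[:,2]<lo+10)]
    if len(q): print(lo,len(q),q.min(0).round(1),q.max(0).round(1))
t=L[(L[:,2]>-148)]; print('top',np.median(t,0),cv2.minAreaRect(t[:,:2].astype(np.float32)))
E
```

```text
S 513
 pct1/99 [ -40.3  -11.3 -230. ] [  40.8    9.9 -173.3]
 face y=a*x+b*(z+173)+c [ 3.8000e-03 -8.0000e-04 -3.2634e+00] 137 1.08
 knuckle 140 [ -14.1  -13.6 -231.2] [  13.3   12.4 -208.2] [   5.3   -4.2 -218.8]
T 105
 pct1/99 [ -40.8   -4.6 -213.3] [  37.2   -0.6 -174.1]
 face y=a*x+b*(z+173)+c [ 0.0092  0.0085 -1.5834] 61 0.51
W 5540
-210 11 [ -42.3   -3.3 -202.8] [ -41.9    4.  -200.4]
-200 72 [ -42.6   -5.1 -199.8] [ -33.4    5.3 -190.1]
-190 98 [ -42.7   -5.1 -189.9] [ -26.9    5.2 -180.3]
-180 100 [ -42.6   -5.7 -179.8] [ -11.4    5.6 -170.1]
-170 184 [ -42.6   -6.  -169.9] [ -11.3    6.  -160. ]
-160 287 [ -42.5   -6.  -159.9] [ -11.2    6.  -150.1]
-150 3690 [ -42.8   -6.  -150. ] [  32.9    6.  -140. ]
-140 711 [ -13.   -6. -140.] [  10.2    6.  -130.1]
-130 387 [ -14.   -6. -130.] [  11.3    6.  -120.2]
top [  -8.12012512   -0.32963799 -143.69483657] ((-4.9570465087890625, -0.0017423629760742188), (75.76119232177734, 11.994878768920898), 0.00600561685860157)
```

Call:
step_arm(deltas=[{"gripper":0,"tx":3,"ty":-40,"tz":4,"wx":0,"wy":0,"wz":-0.028},{"gripper":0,"tx":3,"ty":-48,"tz":0,"wx":0,"wy":0,"wz":-0.028},{"gripper":0,"tx":3,"ty":-50,"tz":0,"wx":0,"wy":0,"wz":-0.028},{"gripper":0,"tx":4,"ty":-50,"tz":0,"wx":0,"wy":0,"wz":-0.029},{"gripper":0,"tx":4,"ty":-50,"tz":0,"wx":0,"wy":0,"wz":-0.029}])

```text
time: 7.08
eef_pos: [0.5504, -0.0516, 0.4029]
eef_rot: [3.139, -0.002, 2.857]
ft_force: [0.2, 0.1, -2.2]
width: 0.0072
grip_force: 69.7
```

Call:
step_arm(deltas=[{"gripper":0,"tx":4,"ty":-50,"tz":0,"wx":0,"wy":0,"wz":-0.029},{"gripper":0,"tx":4,"ty":-50,"tz":0,"wx":0,"wy":0,"wz":-0.029},{"gripper":0,"tx":2,"ty":-30,"tz":0,"wx":0,"wy":0,"wz":-0.028},{"gripper":0,"tx":0,"ty":-15,"tz":0,"wx":0,"wy":0,"wz":0},{"gripper":0,"tx":0,"ty":0,"tz":0,"wx":0,"wy":0,"wz":0}])

```text
time: 7.7
eef_pos: [0.5603, -0.1952, 0.4031]
eef_rot: [3.139, -0.002, 2.771]
ft_force: [0.2, 0.2, -2.4]
width: 0.0069
grip_force: 69.7
```

Call:
step_arm(deltas=[{"gripper":0,"tx":0,"ty":0,"tz":-12,"wx":0,"wy":0,"wz":0},{"gripper":0,"tx":0,"ty":0,"tz":0,"wx":0,"wy":0,"wz":0},{"gripper":0,"tx":0,"ty":0,"tz":0,"wx":0,"wy":0,"wz":0},{"gripper":0,"tx":0,"ty":0,"tz":0,"wx":0,"wy":0,"wz":0}])

```text
time: 8.2
eef_pos: [0.5608, -0.1945, 0.3919]
eef_rot: [3.138, 0.0, 2.773]
ft_force: [-0.3, 0.1, -2.9]
width: 0.007
grip_force: 69.5
```

```bash
python3 - <<'E'
from h import *
s=manip.observe(); e=s['eef_pos']; yaw=s['eef_rot'][2]; print(e,s['eef_rot'],s['ft_force'],s['width'])
B=np.array([.5597,-.1963,.1]); a=np.radians(-21.2); R=np.array([[np.cos(a),-np.sin(a)],[np.sin(a),np.cos(a)]])
for n in ('wrist','scene','top'):
    ci,p,d=cap(n); W=cloud(ci,d); np.savez('j_'+n,p=p,W=W); 
    if n=='scene': ps=p
    if n=='wrist': pw=p
    L=leaf(W,e,yaw,n)
    K=W.reshape(-1,3)-B; K[:,:2]=K[:,:2]@R; K*=1000
    m=(abs(K[:,0])<60)&(abs(K[:,1])<20)&(K[:,2]>-7)&(K[:,2]<18); K=K[m]
    print('  kn',len(K)); 
    for sg in (1,-1):
        q=K[K[:,0]*sg>15]
        if len(q)>10: print('   ',sg,len(q),np.percentile(q,2,axis=0).round(1),np.percentile(q,98,axis=0).round(1),'ridge y',np.median(q[q[:,2]>np.percentile(q[:,2],85)],0).round(1))
cv2.imwrite('pics/a3.png',np.hstack([cv2.resize(pw,(400,300)),cv2.resize(ps[190:340,150:300],(300,300),interpolation=2)])[:,:,::-1])
E
```

```text
[ 0.56076533 -0.19451445  0.39194545] [3.13840323e+00 3.12149410e-05 2.77254848e+00] [-0.25546206  0.12086791 -2.8868106 ] 0.006960718862321138
wrist 887
 pct1/99 [ -41.7  -11.  -224.6] [   8.3   12.6 -174.4]
 knuckle 659 [ -14.   -11.1 -228.6] [   9.9   12.7 -209.5] [  -3.2    7.7 -214.2]
  kn 879
    1 56 [ 17.3 -14.5   0.3] [ 38.6 -12.6   6.9] ridge y [ 35.6 -12.6   6.1]
    -1 823 [-39.7 -14.1  -5.7] [-18.1   9.1  12.5] ridge y [-31.1  -3.1  12. ]
scene 316
 pct1/99 [ -28.   -10.  -230.5] [  41.3   11.2 -174. ]
 face y=a*x+b*(z+173)+c [-0.0061  0.0225 -2.741 ] 39 0.32
 knuckle 138 [ -11.7  -10.8 -233.5] [  13.8   13.1 -208.6] [   8.8   -3.6 -219.4]
  kn 374
    1 203 [ 18.7 -13.7  -6.8] [42.6  8.4 12.8] ridge y [30.5 -2.6 11.7]
    -1 168 [-37.7 -13.   -6.7] [-15.3   8.6  12.3] ridge y [-27.6  -2.4  11.8]
top 176
 pct1/99 [ -41.5    2.  -227.7] [  37.1   14.4 -173.4]
 face y=a*x+b*(z+173)+c [-0.0137 -0.0466  5.5462] 57 0.41
 knuckle 49 [ -14.     1.6 -229.6] [  -3.2   14.5 -208.2] [  -9.3   10.5 -214.5]
  kn 179
    -1 176 [-39.8  -8.9  -3. ] [-17.6  11.4  12.6] ridge y [-27.1  -0.2  11.8]
```

View pics/a3.png

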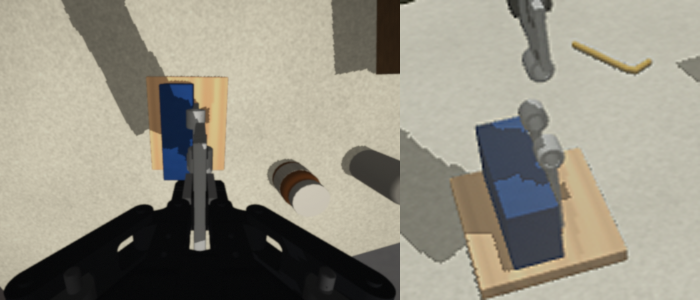

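The picture shows the leaf above the jamb: loose knuckle at (538,68), fixed knuckles at (535,115) and (548,150) in the right panel. I'll fit cylinders to both, camera by camera, to get the relative offset.

```bash
cat >> h.py <<'E'
from scipy.optimize import least_squares
B=np.array([.5597,-.1963,.1]); A0=np.radians(-21.2); RJ=np.array([[np.cos(A0),-np.sin(A0)],[np.sin(A0),np.cos(A0)]])
def jf(W):
    K=W.reshape(-1,3)-B; K[:,:2]=K[:,:2]@RJ; K=K*1000; return K[~np.isnan(K[:,0])]
def cyl(Q,y0,z0,yawfree):
    # axis: y=c0+c2*x, z=c1
    f=lambda c: np.hypot(Q[:,1]-c[0]-c[2]*Q[:,0],Q[:,2]-c[1])-12 if yawfree else np.hypot(Q[:,1]-c[0],Q[:,2]-c[1])-12
    r=least_squares(f,[y0,z0,0.],loss='soft_l1',f_scale=.4); return r.x.round(3),np.median(abs(r.fun)).round(2)
def both(W,e,z_off=-220.7,tag=''):
    K=jf(W); g=(e-B)*1000; g[:2]=g[:2]@RJ; zl=g[2]+z_off
    for nm,m,z0,yf in (('fix',(abs(K[:,0])>19)&(abs(K[:,0])<38)&(abs(K[:,1])<16)&(K[:,2]>-6)&(K[:,2]<16),0,True),
                    ('loose',(abs(K[:,0]-g[0])<10.5)&(abs(K[:,1]-g[1])<16)&(K[:,2]<zl+9)&(K[:,2]>zl-16),zl,False)):
        q=K[m]
        if len(q)>25: print(tag,nm,len(q),'n+',(q[:,0]>0).sum(),cyl(q,g[1] if z0 else 0,z0,yf))
    for nm,zc,xs in (('fix',0,(17,40)),('loose',zl,(12,))):
        q=K[(abs(K[:,1])<18)&(abs(K[:,2]-zc)<9)&(abs(K[:,0])<60)]
        if len(q): print(tag,nm,'x-range',np.percentile(q[:,0],[1,99]).round(1), 'inner',[np.percentile(q[q[:,0]>0,0],2).round(1) if (q[:,0]>0).any() else None,np.percentile(q[q[:,0]<0,0],98).round(1) if (q[:,0]<0).any() else None])
    print('tcp in jamb',g.round(1))
E
python3 - <<'E'
from h import *
e=np.array([.56076533,-.19451445,.39194545])
for n in ('wrist','scene','top'): both(np.load(f'j_{n}.npz')['W'],e,tag=n)
D=np.load('top.npz'); both(D['W'],e,tag='top-initial')
D=np.load('scene.npz'); both(D['W'],e,tag='scene-initial')
E
```

```text
wrist fix 693 n+ 45 (array([-2.527e+00, -3.860e-01, -2.000e-03]), np.float64(0.32))
wrist loose 446 n+ 213 (array([ 2.906, 70.369,  0.   ]), np.float64(0.23))
wrist fix x-range [-39.8  37.6] inner [np.float64(17.3), np.float64(-18.6)]
wrist loose x-range [-13.4   8.9] inner [np.float64(0.3), np.float64(-0.3)]
tcp in jamb [  0.3   2.  291.9]
scene fix 207 n+ 110 (array([-2.096, -0.236, -0.01 ]), np.float64(0.65))
scene loose 81 n+ 55 (array([ 5.63 , 75.631,  0.   ]), np.float64(1.04))
scene fix x-range [-35.8  42.6] inner [np.float64(19.3), np.float64(-14.6)]
scene loose x-range [-10.   13.9] inner [np.float64(1.0), np.float64(-0.7)]
tcp in jamb [  0.3   2.  291.9]
top fix 143 n+ 0 (array([ 0.288, -1.005,  0.03 ]), np.float64(0.89))
top fix x-range [-39.9 -17.2] inner [None, np.float64(-17.5)]
top loose x-range [-13.6  -3.7] inner [None, np.float64(-3.7)]
tcp in jamb [  0.3   2.  291.9]
top-initial fix 303 n+ 150 (array([-0.496, -1.253, -0.009]), np.float64(0.78))
top-initial fix x-range [-39.8  39.6] inner [np.float64(16.9), np.float64(-17.4)]
tcp in jamb [  0.3   2.  291.9]
scene-initial fix 209 n+ 112 (array([-2.083, -0.197, -0.009]), np.float64(0.61))
scene-initial fix x-range [-36.4  42.4] inner [np.float64(19.9), np.float64(-13.7)]
tcp in jamb [  0.3   2.  291.9]
```

Call:
step_arm(deltas=[{"gripper":0,"tx":-0.6,"ty":-5.5,"tz":0,"wx":0.002,"wy":0,"wz":-0.007},{"gripper":0,"tx":0,"ty":0,"tz":-15,"wx":0,"wy":0,"wz":0},{"gripper":0,"tx":0,"ty":0,"tz":-15,"wx":0,"wy":0,"wz":0},{"gripper":0,"tx":0,"ty":0,"tz":0,"wx":0,"wy":0,"wz":0},{"gripper":0,"tx":0,"ty":0,"tz":0,"wx":0,"wy":0,"wz":0}])

```text
time: 8.98
eef_pos: [0.5601, -0.2003, 0.3615]
eef_rot: [3.136, -0.001, 2.765]
ft_force: [0.0, 0.4, -2.9]
width: 0.0067
grip_force: 69.5
```

```bash
python3 - <<'E'
from h import *
s=manip.observe(); e=s['eef_pos']; print(e,s['eef_rot'],s['ft_force'],s['width'])
for n in ('wrist','scene','top'):
    ci,p,d=cap(n); both(cloud(ci,d),e,tag=n)
E
```

```text
[ 0.56012244 -0.2002805   0.36150736] [ 3.13649480e+00 -1.43520250e-03  2.76507604e+00] [ 0.04911113  0.41765189 -2.87439592] 0.006703481959124915
wrist fix 675 n+ 0 (array([-2.617, -0.444, -0.004]), np.float64(0.3))
wrist loose 439 n+ 241 (array([-2.284, 39.959,  0.   ]), np.float64(0.23))
wrist fix x-range [-39.8 -17.7] inner [None, np.float64(-17.9)]
wrist loose x-range [-12.2  10.1] inner [np.float64(0.4), np.float64(-0.3)]
tcp in jamb [  1.8  -3.6 261.5]
scene fix 156 n+ 108 (array([-1.84 ,  0.029, -0.009]), np.float64(0.63))
scene loose 80 n+ 62 (array([ 0.098, 45.304,  0.   ]), np.float64(1.04))
scene fix x-range [-35.4  42.4] inner [np.float64(19.3), np.float64(-13.9)]
scene loose x-range [-8.5 14.6] inner [np.float64(0.6), np.float64(-0.1)]
tcp in jamb [  1.8  -3.6 261.5]
top fix 136 n+ 4 (array([-0.094, -1.017,  0.005]), np.float64(0.82))
top fix x-range [-39.9  38.7] inner [np.float64(36.2), np.float64(-17.9)]
top loose x-range [-11.8  -2.3] inner [None, np.float64(-2.5)]
tcp in jamb [  1.8  -3.6 261.5]
```

Call:
step_arm(deltas=[{"gripper":0,"tx":-0.2,"ty":-0.4,"tz":-8,"wx":0,"wy":0,"wz":0},{"gripper":0,"tx":0,"ty":0,"tz":-10,"wx":0,"wy":0,"wz":0},{"gripper":0,"tx":0,"ty":0,"tz":-10,"wx":0,"wy":0,"wz":0},{"gripper":0,"tx":0,"ty":0,"tz":-7,"wx":0,"wy":0,"wz":0},{"gripper":0,"tx":0,"ty":0,"tz":0,"wx":0,"wy":0,"wz":0}])

```text
time: 9.75
eef_pos: [0.5596, -0.2007, 0.3259]
eef_rot: [3.137, -0.003, 2.765]
ft_force: [-0.3, -0.2, -3.6]
width: 0.0071
grip_force: 69.5
```

Call:
step_arm(deltas=[{"gripper":0,"tx":0,"ty":0,"tz":-5.5,"wx":0,"wy":0,"wz":0},{"gripper":0,"tx":0,"ty":0,"tz":0,"wx":0,"wy":0,"wz":0},{"gripper":0,"tx":0,"ty":0,"tz":0,"wx":0,"wy":0,"wz":0},{"gripper":0,"tx":0,"ty":0,"tz":0,"wx":0,"wy":0,"wz":0}])

```text
time: 10.25
eef_pos: [0.5599, -0.2008, 0.3215]
eef_rot: [3.137, -0.001, 2.765]
ft_force: [-0.3, -0.3, -2.6]
width: 0.0069
grip_force: 69.5
```

```bash
python3 - <<'E'
from h import *
s=manip.observe(); e=s['eef_pos']; print(e,s['eef_rot'],s['ft_force'],s['ft_torque'],s['width'])
P={}
for n in ('wrist','scene','top'):
    ci,p,d=cap(n); P[n]=p; W=cloud(ci,d); np.savez('f_'+n,p=p,W=W)
    K=jf(W)
    for nm,m in (('fix-',(K[:,0]>-38)&(K[:,0]<-19)),('loose',abs(K[:,0]-1)<9),('fix+',(K[:,0]>19)&(K[:,0]<38))):
        q=K[m&(abs(K[:,1])<15)&(K[:,2]>-15)&(K[:,2]<(10 if n=='x' else 9))]
        if len(q)>25: print(n,nm,len(q),cyl(q,-2,0,False))
cv2.imwrite('pics/a4.png',np.hstack([cv2.resize(P['wrist'][100:400,200:440],(320,400),interpolation=2),cv2.resize(P['scene'][220:320,170:270],(400,400),interpolation=2)])[:,:,::-1])
E
```

```text
[ 0.5598572  -0.20084708  0.32145754] [ 3.13664310e+00 -6.84255653e-04  2.76481149e+00] [-0.31542163 -0.25699547 -2.62151103] [-0.05342254 -0.03249016  0.04576555] 0.006851981446609263
wrist fix- 512 (array([-2.553, -0.606,  0.   ]), np.float64(0.25))
wrist loose 355 (array([-2.893, -0.121,  0.   ]), np.float64(0.21))
scene fix+ 66 (array([-1.549,  5.382,  0.   ]), np.float64(1.08))
top fix- 55 (array([-0.097, -2.506,  0.   ]), np.float64(0.58))
```

View pics/a4.png

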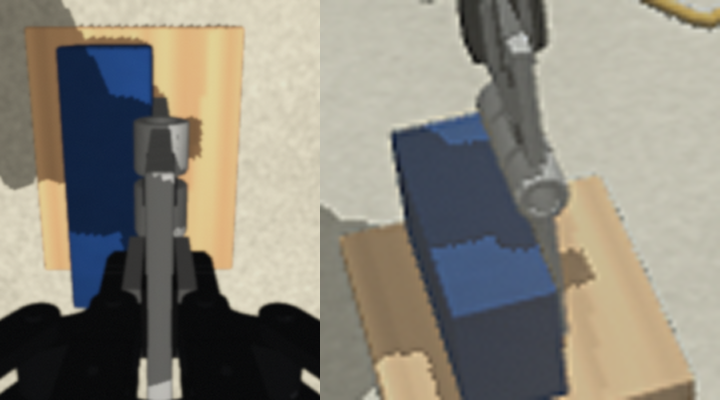

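The three knuckles sit in one line, at (160,140), (160,200) and behind the gripper in the left panel. The fits agree to about 0.3 mm sideways and 0.5 mm in height, and there is no contact force. I'll lower 0.6 mm, let it settle, and hand in.

Call:
step_arm(deltas=[{"gripper":0,"tx":0,"ty":0,"tz":-0.6,"wx":0,"wy":0,"wz":0},{"gripper":0,"tx":0,"ty":0,"tz":0,"wx":0,"wy":0,"wz":0},{"gripper":0,"tx":0,"ty":0,"tz":0,"wx":0,"wy":0,"wz":0},{"gripper":0,"tx":0,"ty":0,"tz":0,"wx":0,"wy":0,"wz":0},{"gripper":0,"tx":0,"ty":0,"tz":0,"wx":0,"wy":0,"wz":0}])

```text
time: 11.02
eef_pos: [0.5598, -0.2008, 0.3206]
eef_rot: [3.137, -0.001, 2.765]
ft_force: [0.4, 0.1, -2.1]
width: 0.0071
grip_force: 69.5
```

```bash
python3 - <<'E'
from h import *
s=manip.observe(); print(s['eef_pos'],s['eef_rot'],s['ft_force'],abs(s['qd']).max())
ci,p,d=cap('wrist'); K=jf(cloud(ci,d))
for nm,m in (('fix-',(K[:,0]>-38)&(K[:,0]<-19)),('loose',abs(K[:,0]-1)<9)):
    q=K[m&(abs(K[:,1])<15)&(K[:,2]>-15)&(K[:,2]<9)]; print(nm,cyl(q,-2,0,False))
if abs(s['ft_force'][2]+2.8)<1.5: print(manip.job_done())
E
```

```text
[ 0.55978719 -0.20082744  0.32060403] [ 3.13663753e+00 -1.16550158e-03  2.76478602e+00] [ 0.38601593  0.08331418 -2.13081201] 0.0016488364323465202
fix- (array([-2.546, -0.646,  0.   ]), np.float64(0.24))
loose (array([-2.923, -0.898,  0.   ]), np.float64(0.22))
the job is handed in; nothing more can be done
None
```

I handed the job in at about 11 s: both flaps are folded back about 150°, and the leaf is held upright, knuckle down, between the fixed knuckles. By wrist-camera fit its hole lines up within 0.4 mm of the one fixed knuckle in view, with no contact force on the fixed leaf. One brief wrist-force reading of about 39 N came while moving to the -y flap; I didn't find out what caused it.

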